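Charge, guard and engage the dry-clay crusher

ROBOT

A 6-joint arm with a two-finger parallel gripper is mounted at the origin on the work surface. World frame = base frame: x ahead of the robot, y to its left, z up, the work surface at z = 0. Lengths are in m, angles in rad, forces in N, time in s.
With the tool pointing down it reaches from about 0.375 to 0.925 m from the base axis. Payload 5.7 kg.
Tool frame: the origin (TCP) lies midway between the tips of the shut fingers; the grasp point (between the pads) lies 19 mm behind it; z points along the fingers, y is the line along which they close (so a half turn about z gives the same grasp; the last joint's range is limited). The gripper opens to 88 mm and grips with 3 to 60 N. Pads are 20 mm wide; open, the fingers measure 115 mm over their backs; the gripper's body (75 mm by 178 mm) begins 61 mm behind the grasp point.
Start: joints at [-1.423, 0.359, 1.51, -0, 1.272, -0.115], TCP at [0.156, -0.579, 0.223] pointing down, gripper open.
Joint ranges: [-2.97, 2.97], [-1.01, 2.36], [0.21, 2.38], [-0.96, 4.11], [0.2, 2.71], [-2.98, 2.98]. Speed limits (rad/s): [2.39, 2.39, 3.14, 3.14, 3.14, 3.14].

INTERFACE

Orientations are given as a unit quaternion [x, y, z, w].
In Python, from bench import move_ptp, servo_line, goto_joints, move_gripper, sleep, inverse_kinematics, capture, PlanningError, close_job, spot_in, silhouettes, current_clock, current_joint_pos, current_qvel, current_joint_torque, current_position, current_orientation, current_force, current_torque, current_finger_gap, current_grip_force gives the robot as it stands. Calls block until the motion is done:
- move_ptp(position, orientation): joint-space move of the TCP to a pose.
- servo_line(position, orientation=None, rate=0.15, contact_N=None): straight line of the TCP; orientation=None keeps the orientation; rate is the mean speed in m/s. With contact_N (N) it stops when the force on the tool has changed by that much, and returns True; else False.
- goto_joints(angles): joint-space move.
- move_gripper(opening): finger opening in m; the grip force is fixed at half the most; returns when the fingers have stopped.
- sleep(seconds).
- inverse_kinematics(position, orientation): joint angles nearest the present ones, or None.
- capture(name): name is "scene" or "top" or "wrist"; returns a dict with "image" (420x560x3 uint8, blue, green, red), "range_z" (420x560 float32, m along the optical axis (not along the pixel's ray), 0 where there is no reading), "intrinsics" (3x3 intrinsics, pixels), "R" (3x3) and "t" (3): a world point X has camera coordinates R X + t. Camera axes: x right, y down, z forward; pixel columns grow to the right and rows downward; lengths in m; the calibration is good to about 2 mm. The wrist camera is an equidistant fisheye: a pixel r from the principal point sees the ray r / f radians off the axis. A picture is of the moment at which its call begins.
A pose or a line that the arm cannot do raises PlanningError and nothing moves.
- close_job(): hands the job in; it is judged then, once.
Trained networks look in the newest picture that a camera, given by its name, has taken for a name from the list of things; names that differ only in an ending like _2 or _b are one class to them, and where a whole thing is asked for, a point or a joint stands for the part that bears it (a point fixed in the world has none). Each returns a list of dicts, best first, with "conf" (0 to 1); they miss things now and then, are a little off and sometimes report something else, mostly with a low value. They report only what shows in the picture. A call takes as long as a camera call.
- spot_in(camera, query): "xy" ([column, row] in pixels, amid what is visible of it).
- silhouettes(camera, query): "region" (420x560 bool, what is visible of it) and "xy" ([column, row] in pixels, amid what is visible of it).
Readings, each from a call of its own:
- current_clock(): time.
- current_joint_pos(): joint angles.
- current_qvel(): joint speeds.
- current_joint_torque(): joint torques, N m.
- current_position(): TCP position.
- current_orientation(): TCP orientation.
- current_force(): force on the tool from outside, world axes, zero at the start.
- current_torque(): the same for the moment, N m.
- current_finger_gap(): finger opening in m.
- current_grip_force(): force on a finger pad.
Only numpy, scipy, OpenCV 4.12 (cv2) and the standard library are available. Lean on these libraries where they do the work, as an engineer would, in place of code of your own. Each camera call takes 0.05 s, during which the arm holds its last target. There are 200 camera calls.

TASK

Put every lump of dry clay from the ware board into the hopper of the clay crusher, then slide the guard plate over the hopper until it sits fully home against the two dowels and the end stop. Drop the T-key through the keyhole in plate and deck until its shoulder rests on the plate, give it a quarter turn so that it locks, and only then throw the clutch lever fully over to engage the rolls. Leave the other things on the bench alone.

Things in the scene. Friction and masses are not known exactly. Their poses are not given: they have to be found in the camera images.
- crusher: Green roll crusher fixed to the bench; origin on the bench under the middle of its hopper; x points from the robot across it to the dowel side, y along it to the end stop. Flat flange and feed deck at z = 170 mm carry the guard plate: x -105 to +105, y -335 to +115 mm. A grey gear case, 90 x 50 x 130 mm, at y = +140 mm carries the clutch lever, whose block is 25 mm high.
- hopper (a point): Centre of the hopper mouth at flange height, 170 mm above the bench; axes as the crusher. The hopper is 150 x 150 mm inside with upright 4 mm steel walls; two studded rolls (still) lie across the bottom, their tops 60 mm above the bench. Lumps may be let fall in.
- home (a point): Where the guard plate's origin lies when it touches dowels and end stop: crusher x 0, y -20, z 170 mm; axes as the crusher, the plate's parallel to them when home. Two steel dowels, 12 mm across, stand 16 mm above the flange at crusher x +94, y +50 and -90 mm; the end stop, a steel block 70 mm long (x) and 14 mm high above the flange, has its face at crusher x 0, y +95 mm.
- keyhole (a point): Centre of the keyhole in the 8 mm thick deck, at its top surface: crusher x 0, y -105, z 170 mm. The keyhole is a slot 51 mm long (crusher x) and 14 mm wide (y) with a 23 mm square opening in its middle; free space below. Axes as the crusher.
- guard: Loose aluminium guard plate, 176 (x) x 230 (y) x 6 mm, 0.6 kg, yellow corner marks; origin under its middle, at its underside. It starts on the feed deck, about 185 mm short of home in y and some cm short of the dowels in x, slightly turned. It has the same keyhole as the deck, centred at plate x 0, y -85 mm, slot along x. It slides on the deck with a friction of about 0.6.
- guard_handle (a point): Middle of the black bow handle's grip bar on the guard plate (plate x 0, y +35 mm, 51 mm above the underside). The bar is 12 x 12 mm in section and runs along plate x, 110 mm long overall, carried at its ends by two posts 12 mm square that stand on the plate; 86 mm free between them, 39 mm free below the bar.
- key: Loose steel T-key, 0.25 kg, origin on its axis at the underside of its round shoulder (60 mm across, 6 mm thick), z up. Above the shoulder a stem 14 mm across and the red cross-handle, below it a shaft 18 mm across and the T-head. A half turn gives the same shape. Locked, the shoulder lies on the plate, 6 mm above the deck; either sense of turn locks.
- key_handle (a point): Centre of the key's red cross-handle, 85 mm long (key x), 14 mm wide (y), 16 mm high, 50 mm above the shoulder's underside. The T-head, 44 mm long (key x, parallel to the handle), 9 mm wide, lies 17 to 25 mm below the shoulder's underside; it ends under the deck, across the slot.
- key_stand: Dark square steel tube fixed upright on the bench, 63 x 63 mm outside, 49 x 49 mm bore, 110 mm high, behind the crusher; origin at the centre of its foot. The T-key starts hanging in it upright by its shoulder, at z = 110 mm, turned anyhow.
- clutch (a joint): Clutch lever angle in rad: 0 disengaged (leaning towards crusher -x), 1.2 fully over (leaning towards crusher +x). It turns about an axis along crusher y at crusher x 0, y +140, z 152 mm and stays where it is left; light (about 1 N at the tip).
- clutch_tip (a point): Centre of the lever's red ball, 26 mm across, at the end of the 10 mm rod, 100 mm from the lever's axis.
- wareboard: Plywood ware board fixed on the bench, 230 x 230 x 12 mm, origin at the centre of its underside; the lumps start on it, upright.
- lump0: Lump of bone-dry terracotta clay, 66 mm long (body x), 46 mm wide between two flat parallel sides (body y), 42 mm high, 0.19 kg; origin at the centre of its underside, z up; hard, not brittle; absent in some starts.
- lump1: Lump of bone-dry buff clay, 66 mm long (body x), 46 mm wide between two flat parallel sides (body y), 42 mm high, 0.19 kg; origin at the centre of its underside, z up; hard, not brittle; absent in some starts.
- lump2: Lump of bone-dry brown clay, 66 mm long (body x), 46 mm wide between two flat parallel sides (body y), 42 mm high, 0.19 kg; origin at the centre of its underside, z up; hard, not brittle; absent in some starts.
- lump3: Lump of bone-dry grey clay, 66 mm long (body x), 46 mm wide between two flat parallel sides (body y), 42 mm high, 0.19 kg; origin at the centre of its underside, z up; hard, not brittle; absent in some starts.
- lump4: Lump of bone-dry red-brown clay, 66 mm long (body x), 46 mm wide between two flat parallel sides (body y), 42 mm high, 0.19 kg; origin at the centre of its underside, z up; hard, not brittle; absent in some starts.
- glaze_tub_a: Bystander, leave alone: orange-brown glaze tub with red lid, 102 mm across, 86 mm high.
- glaze_tub_b: Bystander, leave alone: white glaze tub with red lid, 102 mm across, 86 mm high.
- stick_mixer: Bystander, leave alone: stick mixer lying on the bench along its y, 355 mm long, 76 mm high.
- mallet: Bystander, leave alone: wooden mallet lying, 260 mm long.
- bisque_bowl: Bystander, leave alone: bisque bowl, 120 mm across, 55 mm high.
- bisque_mug: Bystander, leave alone: white mug, 80 mm across, 90 mm high.
- scraper: Bystander, leave alone: steel scraper lying, 200 mm long.

How it is judged:
By the outcome, as a careful person would: the job done as asked, in the order asked, and still so for the second after the job is handed in, with the robot touching nothing.
Of lump0, lump1, lump2, lump3, lump4 only 3 to 5 are there at a start; the rules pass over those that are not, and their reading is None.
At some moment in a run one of lump0, lump1, lump2, lump3, lump4, guard may be knocked a few centimetres aside while the robot is not near it.
It also fails if it takes over 210 s, if anything falls off the work surface, if the arm or the gripper's body presses on something with over 40 N, if the wrist force passes 120 N, or if a joint passes its speed limit or range.

## Working session

There is one attempt and no reset: what is moved stays moved. The work goes in short steps, each a Python script; the robot and the scene stay as the last script left them, time stands still between calls to the robot, and variables do not carry over. Pictures are saved under pics/ and viewed, at most 14 in all, crops included, and the job is handed in when it is done.

```bash
ls; mkdir -p pics; python3 - <<'E'
from bench import *
import cv2,numpy as np
a=capture("scene");b=capture("top")
cv2.imwrite("pics/s0.png",a["image"]);cv2.imwrite("pics/t0.png",b["image"])
for c in(a,b):print(c["intrinsics"].tolist(),c["R"].tolist(),c["t"].tolist())
print(current_clock(),current_orientation())
for q in ["lump0","lump1","lump2","lump3","lump4","guard","key","key_stand","clutch_tip","crusher","wareboard","guard_handle","key_handle"]:
  for cam in("top","scene"):
    print(q,cam,[(round(d["conf"],2),np.round(d["xy"]).tolist()) for d in spot_in(cam,q)][:4])
E
```

```text
pics
[[539.5923999829973, 0.0, 286.33021288194544], [0.0, 539.5923999829973, 204.9968655500141], [0.0, 0.0, 1.0]] [[-0.37181769151745053, 0.9280489867410516, -0.021833059417815825], [0.6339694092929989, 0.23667543853877354, -0.736252351353234], [-0.6781108997467308, -0.2875931414366258, -0.6763547831155574]] [0.14911406809045485, -0.2526547678719086, 2.153173971254048]
[[519.0812106993262, 0.0, 279.7155999213018], [0.0, 519.0812106993262, 204.57932958808195], [0.0, 0.0, 1.0]] [[-0.015062907626448064, -0.9998860519577153, -0.0009959489193996738], [-0.9894450425099544, 0.015049175289119634, -0.14412505047906093], [0.14412361592158174, -0.001185505601130098, -0.9895589815216463]] [0.06075545236064396, 0.5471338320834397, 1.5163984536485975]
0.1 [ 9.91382294e-01  1.30997848e-01 -1.74652079e-05 -8.43473951e-04]
lump0 top [(0.93, [223.0, 204.0]), (0.93, [225.0, 248.0]), (0.9, [204.0, 220.0]), (0.87, [177.0, 245.0])]
lump0 scene [(0.85, [386.0, 232.0]), (0.82, [328.0, 247.0]), (0.8, [343.0, 217.0]), (0.73, [372.0, 264.0])]
lump1 top [(0.93, [223.0, 204.0]), (0.93, [225.0, 248.0]), (0.9, [20
[... 925 characters left out ...]
0.0])]
key top [(0.64, [280.0, 156.0])]
key scene [(0.6, [267.0, 239.0])]
key_stand top [(0.7, [278.0, 168.0]), (0.55, [196.0, 226.0])]
key_stand scene [(0.57, [270.0, 261.0])]
clutch_tip top [(0.53, [126.0, 195.0]), (0.29, [323.0, 203.0])]
clutch_tip scene [(0.53, [296.0, 172.0]), (0.22, [196.0, 171.0])]
crusher top [(0.97, [328.0, 204.0])]
crusher scene [(0.58, [244.0, 200.0])]
wareboard top [(0.77, [197.0, 227.0])]
wareboard scene [(0.81, [357.0, 250.0])]
guard_handle top [(0.7, [398.0, 204.0]), (0.23, [276.0, 225.0])]
guard_handle scene [(0.97, [193.0, 169.0]), (0.69, [257.0, 159.0]), (0.47, [297.0, 173.0])]
key_handle top [(0.89, [280.0, 155.0])]
key_handle scene [(0.9, [267.0, 238.0])]
```

View pics/t0.png

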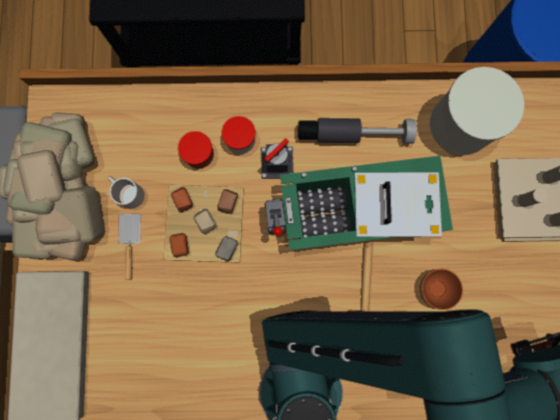

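View pics/s0.png

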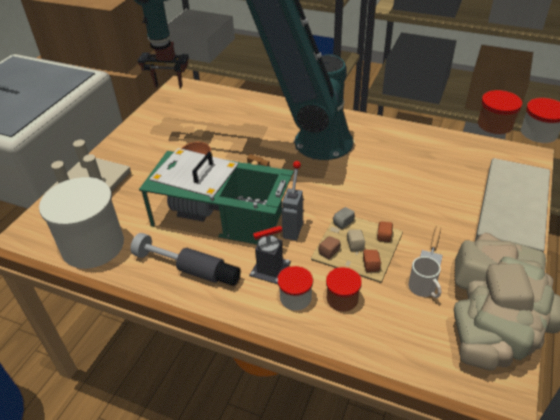

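Top view: five lumps at (182,199), (228,201), (205,220), (179,245) and (227,248). The hopper is at (325,212), the guard at (398,204) with its keyhole at (430,204), the key in its stand at (277,155), and the clutch ball at (279,231). Next I'll get metric poses from depth.

```bash
cat > h.py <<'E'
from bench import *
import cv2,numpy as np
from scipy.spatial.transform import Rotation as Ro
def cloud(name):
    c=capture(name);K=c["intrinsics"];d=c["range_z"];v,u=np.indices(d.shape)
    x=(u-K[0,2])/K[0,0];y=(v-K[1,2])/K[1,1]
    if name=="wrist":
        th=np.hypot(x,y);s=np.tan(np.minimum(th,1.4))/np.maximum(th,1e-9);x,y=x*s,y*s
    P=(np.stack([x*d,y*d,d],-1)-c["t"])@c["R"]
    P[d==0]=np.nan
    return P,c
def rect(P):
    "centre, (long,short), angle of the long side in world xy"
    (cx,cy),(w,h),a=cv2.minAreaRect((P[:,:2]*1000).astype(np.float32));a=np.radians(a)
    if w<h:w,h,a=h,w,a+np.pi/2
    return np.array([cx,cy])/1000,(w/1000,h/1000),(a+np.pi/2)%np.pi-np.pi/2
def down(yaw):
    "tool down; tool y (closing line) along world direction yaw"
    z=np.array([0,0,-1.]);y=np.array([np.cos(yaw),np.sin(yaw),0]);return Ro.from_matrix(np.stack([np.cross(y,z),y,z],1)).as_quat()
def lumps(cam="top",P=None,excl=None,zt=(0.04,0.065)):
    if P is None:P,_=cloud(cam)
    out=[]
    for s in silhouettes(cam,"lump0"):
        if s["conf"]<.4:continue
        p=P[s["region"]];p=p[(p[:,2]>zt[0])&(p[:,2]<zt[1])]
        if len(p)<30:continue
        out.append((*rect(p),np.median(p[:,2]),s["conf"]))
    return out
E
python3 - <<'E'
from h import *
P,c=cloud("top")
for l in lumps(P=P):print("lump",np.round(l[0],4),np.round(l[1],3),round(l[2],3),np.round(l[3:],3))
hsv=cv2.cvtColor(c["image"],cv2.COLOR_BGR2HSV)
g=(hsv[...,0]>60)&(hsv[...,0]<95)&(hsv[...,1]>90)
reg=np.zeros(g.shape,bool);reg[140:260,270:460]=1
m=g&reg&(abs(P[...,2]-.17)<.006);n,L,st,_=cv2.connectedComponentsWithStats(m.astype(np.uint8));
m=np.isin(L,[i for i in range(1,n) if st[i,4]>40])
print("green",m.sum(),rect(P[m]),np.nanmedian(P[m][:,2]))
w=reg&(hsv[...,1]<40)&(hsv[...,2]>150)&(abs(P[...,2]-.176)<.006)
yel=reg&(hsv[...,0]>18)&(hsv[...,0]<35)&(hsv[...,1]>150)&(P[...,2]>.165)
n,L,st,_=cv2.connectedComponentsWithStats((w|yel).astype(np.uint8));i=1+np.argmax(st[1:,4]);w=L==i
print("plate",rect(P[w]),np.nanmedian(P[w][:,2]))
n,L,st,ce=cv2.connectedComponentsWithStats(yel.astype(np.uint8))
for i in range(1,n):
  if st[i,4]>8:print("yel",np.nanmean(P[L==i],0),st[i,4])
hb=reg&(P[...,2]>.215)&(P[...,2]<.24)&(hsv[...,2]<80)
print("handle",rect(P[hb]),hb.sum(),np.nanmedian(P[hb][:,2]))
for q in["key_handle","clutch_tip"]:
  s=silhouettes("top",q)
  for x in s[:2]:
    p=P[x["region"]];print(q,x["conf"],rect(p[np.isfinite(p[:,0])]),np.nanpercentile(p[:,2],[10,50,90]))
red=((hsv[...,0]<6)|(hsv[...,0]>174))&(hsv[...,1]>180)&(hsv[...,2]>120)
r=red.copy();r[:,:255]=0;r[:130]=0;r[170:]=0;r[:,300:]=0;p=P[r&(P[...,2]>.14)];print("keyred",rect(p),np.median(p[:,2]))
r=red.copy();r[:222]=0;r[245:]=0;r[:,:265]=0;r[:,295:]=0;p=P[r];print("ball",np.nanmean(p,0),np.nanmax(p[:,2]))
E
```

```text
lump [0.4205 0.2134] [0.063 0.047] -0.477 [0.052 0.9  ]
lump [0.5618 0.211 ] [0.065 0.047] -0.317 [0.052 0.87 ]
lump [0.5036 0.2783] [0.061 0.046] 0.516 [0.052 0.64 ]
lump [0.57   0.3484] [0.064 0.046] 0.415 [0.052 0.59 ]
lump [0.4347 0.3539] [0.064 0.046] 0.126 [0.052 0.55 ]
green 3199 (array([ 0.533013  , -0.18215942]), (0.44833413696289065, 0.20878895568847655), np.float64(-1.4689583533236763)) 0.16953370744262417
plate (array([ 0.52484625, -0.27013644]), (0.23144192504882813, 0.17504078674316406), np.float64(1.5619041650731766)) 0.17554611711888238
yel [ 0.59432438 -0.36783607  0.17571739] 54
yel [ 0.59601181 -0.17223562  0.17578737] 47
yel [ 0.45656733 -0.1704153   0.1767027 ] 50
yel [ 0.45502173 -0.36572418  0.17568888] 47
handle (array([ 0.47323514, -0.0977795 ]), (0.3359681091308594, 0.10111102294921875), np.float64(-1.2076568684574527)) 160 0.2258418203287872
key_handle 0.74 (array([0.68446912, 0.06061557]), (0.06320277023315429, 0.05922394180297851), np.float64(-0.05863841298774641)) [0.11216175 0.1194822  0.1691539 ]
clutch_tip 0.49 (array([0.47149878, 0.05909639]), (0.06430671691894531, 0.023367658615112304), np.float64(-0.01772733179611219)) [0.18140871 0.23928105 0.24619391]
keyred (array([0.68590997, 0.0590727 ]), (0.0822095947265625, 0.012956699371337891), np.float64(-0.8134129535894008)) 0.16671002699443468
ball [0.45073193 0.05944858 0.24383817] 0.25041052891029464
```

```bash
cat >> h.py <<'E'
CO=np.array([.5218,-.0727]);CY=.1018
X=np.array([np.cos(CY),np.sin(CY)]);Y=np.array([-X[1],X[0]])
def cr(x,y,z):return [*(CO+x*X+y*Y),z]
def best(pos,yaw):
    q0=np.array(current_joint_pos());o=[]
    for k in(0,np.pi):
        q=inverse_kinematics(pos,down(yaw+k))
        if q is not None:o.append((abs(np.array(q)-q0).max(),k))
    return down(yaw+min(o)[1])
E
cat > lumps.py <<'E'
import sys
from h import *
slots=[(-27,36),(27,36),(-27,-36),(27,-36),(0,0)]
for i in range(int(sys.argv[1]),int(sys.argv[2])):
    move_gripper(.075) if i else None
    ls=[l for l in lumps() if l[0][1]>.13]
    print(len(ls),[np.round(l[0],3).tolist() for l in ls])
    if not ls:break
    l=min(ls,key=lambda l:-l[0][0]);(x,y),_,a=l[:3]
    o=best([x,y,.14],a+np.pi/2)
    move_gripper(.078)
    if current_position()[1]<-.2: move_ptp(cr(0,100,.36),o)
    move_ptp([x,y,.14],o);servo_line([x,y,.020],rate=.12)
    move_gripper(.03);print("gap",current_finger_gap(),current_grip_force())
    servo_line([x,y,.34],rate=.25)
    if current_finger_gap()<.035:print("missed");break
    s=slots[i];o=best(cr(0,0,.34),CY)
    move_ptp(cr(s[0]/1e3,s[1]/1e3,.33),o);print("gap",current_finger_gap())
    servo_line(cr(s[0]/1e3,s[1]/1e3,.15),rate=.2,contact_N=15)
    move_gripper(.064);servo_line(cr(s[0]/1e3,s[1]/1e3,.34),rate=.3)
    print(i,current_clock(),current_force())
E
python3 lumps.py 0 1; python3 - <<'E'
from h import *
P,c=cloud("top");cv2.imwrite("pics/t1.png",cv2.resize(c["image"][80:300,120:480],(720,440)))
P,c=cloud("wrist");cv2.imwrite("pics/w1.png",c["image"])
E
```

```text
4 [[0.433, 0.354], [0.571, 0.349], [0.562, 0.21], [0.502, 0.278]]Traceback (most recent call last):
  File "lumps.py", line 12, in <module>
    if current_position()[1]<-.2: move_ptp(cr(0,100,.36),o)
                                  ~~~~~~~~^^^^^^^^^^^^^^^^^
bench.PlanningError: the arm cannot take that pose within its joint ranges
```

View pics/t1.png

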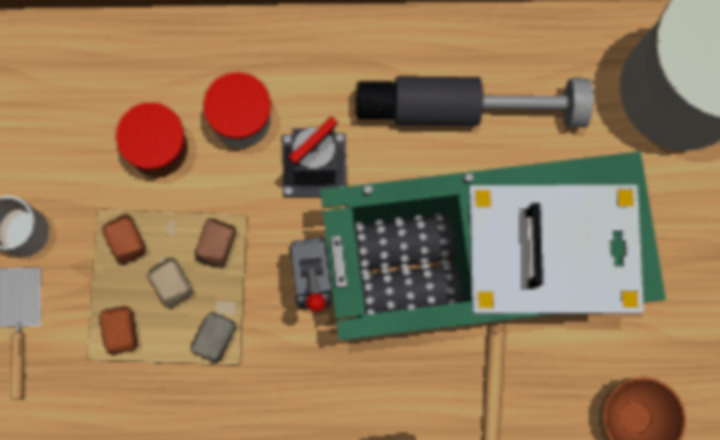

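View pics/w1.png

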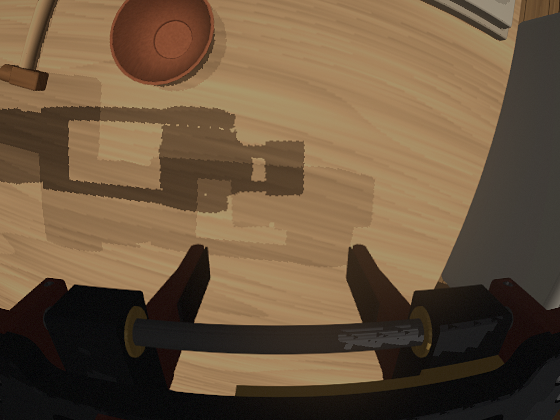

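The top view still shows all five lumps. The network missed one, and I wrote the waypoint in mm instead of m. Fixing that.

```bash
sed -i 's/cr(0,100,.36)/cr(0,0,.36)/' lumps.py; python3 lumps.py 0 1; python3 - <<'E'
from h import *
P,c=cloud("top");cv2.imwrite("pics/t2.png",cv2.resize(c["image"][80:300,120:480],(720,440)))
E
```

```text
4 [[0.42, 0.213], [0.434, 0.355], [0.563, 0.21], [0.504, 0.277]]
gap 0.04590833661275093 29.9429851770401
gap 0.04605076256964647
0 12.6917 [-0.44917431 -0.18594725 -0.24524501]
```

View pics/t2.png

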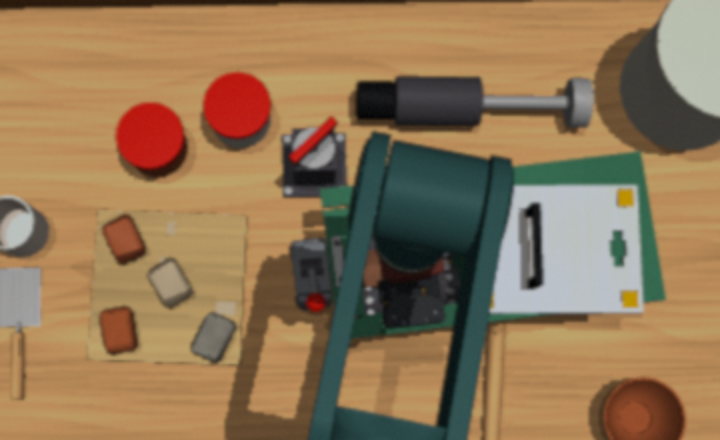

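The brown lump is gone from the board, four remain, and the plate hasn't moved. Doing the rest.

```bash
python3 lumps.py 1 5; python3 - <<'E'
from h import *
move_ptp([.55,.28,.36],best([.55,.28,.36],0))
P,c=cloud("top");print([(l[0],l[4]) for l in lumps(P=P,zt=(.03,.2))])
m=np.zeros(P.shape[:2],bool)
r=(P[...,:2]-CO);x=r@X;y=r@Y;inn=(abs(x)<.07)&(abs(y)<.07);print("hopper max z",np.nanpercentile(P[inn][:,2],[50,95,99.5]))
cv2.imwrite("pics/t3.png",cv2.resize(c["image"][80:300,120:480],(720,440)))
E
```

```text
4 [[0.434, 0.355], [0.569, 0.348], [0.503, 0.277], [0.421, 0.213]]
gap 0.04550005168958052 30.00028520822525
gap 0.046107135042219916
1 22.125 [-0.00207089 -0.2032704  -0.14414908]
3 [[0.434, 0.354], [0.421, 0.214], [0.503, 0.277]]
gap 0.045909899227803065 29.999865889549255
gap 0.045618216820538834
2 31.2917 [-0.94203068 -0.72783545 -0.51529316]
2 [[0.433, 0.354], [0.42, 0.213]]
gap 0.04595859577627731 29.997991025447845
gap 0.04567040866832241
3 41.2083 [-0.66335862 -0.32912756 -0.06621897]
1 [[0.42, 0.213]]
gap 0.0452873355421228 29.959422647953033
gap 0.04588126963735367
4 50.1833 [ 0.40971367 -0.35278847 -0.38817393]
[(array([ 0.57961005, -0.10162939]), 0.85), (array([ 0.51619696, -0.03536942]), 0.78), (array([ 0.53379156, -0.07084912]), 0.69), (array([ 0.57035858, -0.03444458]), 0.57), (array([ 0.52484039, -0.11016208]), 0.53)]
hopper max z [0.08800308 0.13413766 0.14119049]
```

View pics/t3.png

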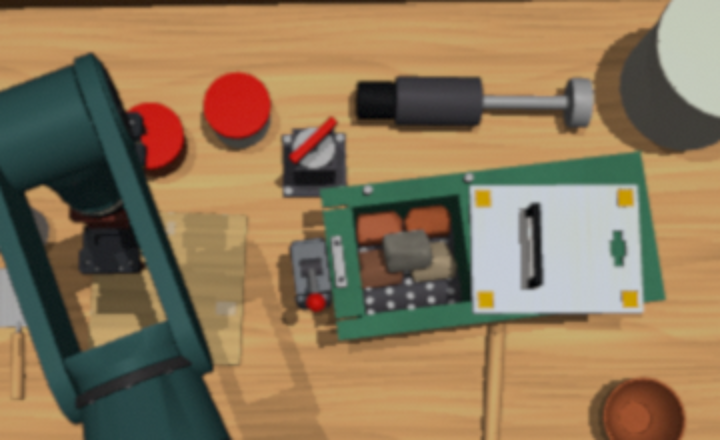

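All five lumps are in the hopper, with the top at about 141 mm, below the flange. Now the guard.

```bash
cat >> h.py <<'E'
def plate(P,c):
    hsv=cv2.cvtColor(c["image"],cv2.COLOR_BGR2HSV);reg=np.zeros(P.shape[:2],bool);reg[140:260,270:460]=1
    yel=(hsv[...,0]>18)&(hsv[...,0]<35)&(hsv[...,1]>150)
    w=reg&((hsv[...,1]<40)&(hsv[...,2]>150)|yel)&(abs(P[...,2]-.176)<.006)
    n,L,st,_=cv2.connectedComponentsWithStats(w.astype(np.uint8));m=L==1+np.argmax(st[1:,4])
    ce,s,a=rect(P[m]);return ce,s,a%np.pi-np.pi/2
def rel(p):p=np.array(p[:2])-CO;return np.round([p@X*1e3,p@Y*1e3],1)
E
python3 - <<'E'
from h import *
P,c=cloud("top");ce,s,a=plate(P,c)
ca,sa=np.cos(a),np.sin(a);h=ce+.035*np.array([-sa,ca])
d=P[...,:2]-h;u=d@[ca,sa];v=d@[-sa,ca]
m=(abs(u)<.065)&(abs(v)<.02)&(abs(P[...,2]-.227)<.006);print("plate",ce,s,a,rel(ce),"h",h,rect(P[m]),m.sum())
h2=rect(P[m])[0]
move_gripper(.06)
o=best([*h2,.36],a+np.pi/2)
move_ptp([*h2,.36],o);print(servo_line([*h2,.202],rate=.12,contact_N=12))
move_gripper(.0);print(current_finger_gap(),current_grip_force(),current_force(),current_clock())
E
```

```text
plate [ 0.52626825 -0.2701196 ] (0.23209764099121094, 0.17768011474609374) -0.008445815923022515 [ -15.6 -196.9] h [ 0.52656385 -0.23512085] (array([ 0.52549622, -0.23325119]), (0.10970189666748047, 0.013766897201538087), np.float64(-0.013536182030600585)) 183
False
0.01202839639640636 29.999383091926575 [ 0.02933246 -1.46292932 -0.13354745] 56.1083
```

```bash
python3 - <<'E'
from h import *
o0=np.array(current_orientation());z=current_position()[2]
yt=Ro.from_quat(o0).as_matrix()[:2,1];yaw=np.arctan2(yt[1],yt[0]);k=0 if np.cos(yaw-CY-np.pi/2)>0 else np.pi
of=down(CY+np.pi/2+k)
print(rel(current_position()),z)
def go(x,y,**k):
    r=servo_line(cr(x,y,z),of,**k);print(r,rel(current_position()),np.round(current_force(),1),round(current_finger_gap(),4));return r
go(-.014,-.13,rate=.06)
go(-.010,-.0,rate=.08)
go(.012,0,rate=.03,contact_N=12)
p=rel(current_position())/1e3
go(p[0]-.001,.030,rate=.03,contact_N=14)
p=rel(current_position())/1e3
go(p[0]+.012,p[1],rate=.03,contact_N=12)
print(current_torque(),current_clock())
E
```

```text
[ -12.7 -160.3] 0.20197697458220992
False [ -14.3 -128. ] [-1.5  5.3  3.6] 0.0115
False [-10.    0.1] [-0.2 -2.   0.1] 0.0117
True [-9.9  0.1] [-0.3 -0.4  3.8] 0.0116
True [-10.   14.4] [ 0.7 -2.1  3.2] 0.0119
True [-10.1  14.4] [-1.  -0.3  4.2] 0.0114
[ 0.02043109  0.07808213 -0.01190561] 59.6833
```

```bash
python3 - <<'E'
from h import *
z=current_position()[2];p=rel(current_position())/1e3
for i in range(3):
    r=servo_line(cr(p[0]+.003*(i+1),p[1]-.001,z),rate=.01,contact_N=20);print(r,rel(current_position()),np.round(current_force(),1))
P,c=cloud("scene");cv2.imwrite("pics/s4.png",cv2.resize(c["image"][120:260,130:330],(800,560)))
E
```

```text
False [-10.2  14.4] [-8.9  0.8 11.3]
False [-8.4 14.3] [-12.7   0.2  14.9]
False [-5.1 14.2] [-11.4  -1.   13.2]
```

View pics/s4.png

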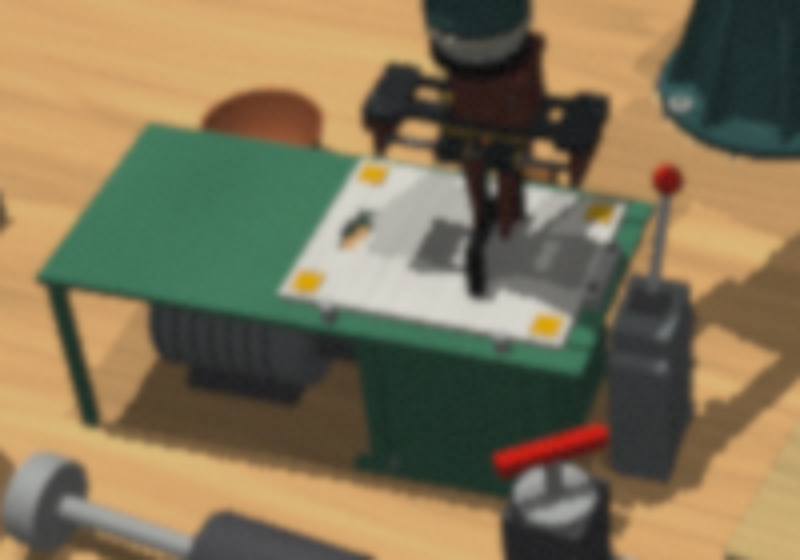

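The plate sits at the end stop and nearly touches the dowels (two studs at (330,310) and (500,345)). I'll keep pushing in x.

```bash
python3 - <<'E'
from h import *
z=current_position()[2]
def go(x,y,n,z=z):
    r=servo_line(cr(x,y,z),rate=.015,contact_N=n);print(r,rel(current_position()),np.round(current_force(),1),np.round(current_torque(),2),round(current_finger_gap(),4));return r
x=-.0051
while x<.010:
    x+=.002
    if go(x,.0140,14) or abs(current_force()[0])>24:break
p=rel(current_position())/1e3
go(p[0]-.0005,p[1]+.006,14)
E
```

```text
False [-5.  14.2] [-5.7 -2.1  6.9] [-0.25  0.9  -0.23] 0.0117
False [-5.1 14.2] [-12.4  -3.6  11.8] [-0.41  1.73 -0.22] 0.0115
False [-3.  14.2] [-11.6  -3.1  12.6] [-0.42  1.7  -0.22] 0.0116
False [-1.  14.2] [-12.1  -2.4  13.5] [-0.41  1.78 -0.24] 0.0119
False [-0.6 14.2] [-16.8  -4.8  16.6] [-0.59  2.42 -0.27] 0.0115
False [-0.3 14.2] [-20.4  -4.6  21.2] [-0.77  3.12 -0.17] 0.0116
False [ 0.3 14.2] [-23.3  -5.5  22.2] [-0.96  3.72 -0.23] 0.012
False [ 1.2 14.2] [-26.2  -7.4  23.5] [-1.03  4.2  -0.28] 0.0117
True [ 1.  14.1] [-0.7 -0.8  4.5] [ 0.01  0.07 -0.2 ] 0.0116
```

```bash
python3 - <<'E'
from h import *
z=current_position()[2];p=rel(current_position())/1e3
for i in range(4):
    r=servo_line(cr(p[0],p[1]+.0015*(i+1),z),rate=.015);f=current_force();print(rel(current_position()),np.round(f,1))
    if abs(f[1])>18:break
p=rel(current_position())/1e3
for i in range(4):
    servo_line(cr(p[0]+.0015*(i+1),p[1],z),rate=.015);f=current_force();print(rel(current_position()),np.round(f,1))
    if abs(f[0])>20:break
move_gripper(.05);P0=current_position();servo_line([P0[0],P0[1],.38],rate=.2)
move_ptp([.52,.25,.38],best([.52,.25,.38],CY))
P,c=cloud("top");ce,s,a=plate(P,c);print(rel(ce),s,a-CY,current_clock())
cv2.imwrite("pics/t5.png",cv2.resize(c["image"][120:270,260:460],(800,600),interpolation=cv2.INTER_CUBIC))
E
```

```text
[ 1.  14.2] [-0.5 -6.6  1.9]
[ 1.  14.2] [ -1.4 -11.7   0.9]
[ 1.1 14.5] [ -0.8 -16.2   2.5]
[ 1.2 14.7] [ -1.8 -19.6   4.6]
[ 1.1 14.3] [-5.8 -3.8  6.8]
[ 1.1 14.3] [-8.9 -5.  10.8]
[ 1.2 14.3] [-12.8  -5.5  14. ]
[ 1.3 14.3] [-17.6  -6.8  15.2]
[  0.5 -15.8] (0.24312376403808594, 0.17659109497070313) -0.002012277738734025 69.0667
```

View pics/t5.png

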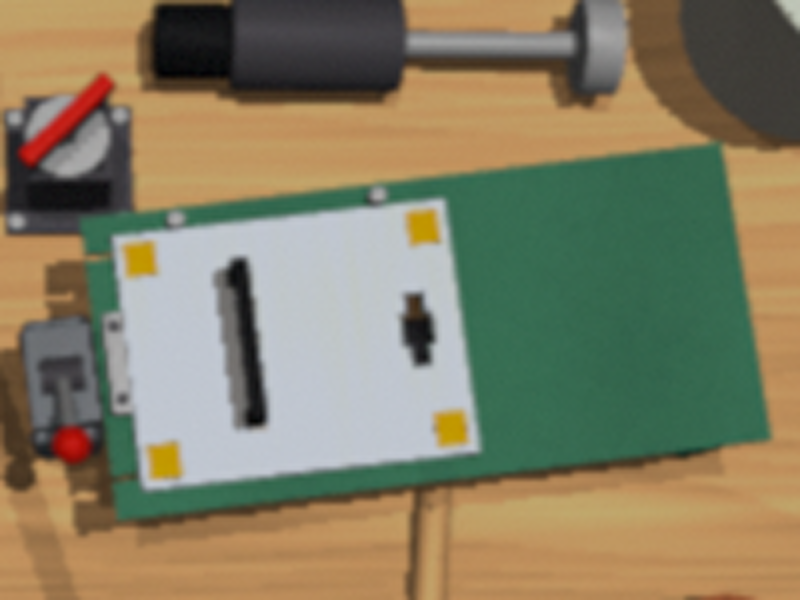

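The plate is against both dowels and the end stop, and the keyhole is clear at about (418,330) in the crop. Next I'll measure the keyhole and key from near with the wrist camera.

```bash
python3 - <<'E'
from h import *
def keyhole(P,tag):
    d=P[...,:2]-np.array(cr(0,-.105,0)[:2]);u=d@X;v=d@Y
    m=(abs(u)<.035)&(abs(v)<.02)&(P[...,2]<.165)
    # ray crossing with z=.176 done via pixels: caller
    return m
def onplane(c,name,m,z):
    K=c["intrinsics"];v,u=np.nonzero(m);x=(u-K[0,2])/K[0,0];y=(v-K[1,2])/K[1,1]
    if name=="wrist":
        th=np.hypot(x,y);s=np.tan(th)/np.maximum(th,1e-9);x,y=x*s,y*s
    r=np.stack([x,y,np.ones_like(x)],-1)@c["R"];o=-c["R"].T@c["t"];return o+r*((z-o[2])/r[:,2])[:,None]
def plate_edges(P):
    m=(abs(P[...,2]-.170)<.003)
P,c=cloud("top")
hsv=cv2.cvtColor(c["image"],cv2.COLOR_BGR2HSV)
g=(hsv[...,0]>60)&(hsv[...,0]<95)&(hsv[...,1]>90)&(abs(P[...,2]-.17)<.006);g[:140]=0;g[260:]=0;g[:,:270]=0;g[:,460:]=0
n,L,st,_=cv2.connectedComponentsWithStats(g.astype(np.uint8));g=np.isin(L,[i for i in range(1,n) if st[i,4]>40]);print("green",rect(P[g]),rel(rect(P[g])[0]))
def hole(P,c,name):
    K=c["intrinsics"];Q=np.array(cr(0,-.105,.176))
    al=onplane(c,name,np.ones(P.shape[:2],bool),.176).reshape(P.shape)
    d=al[...,:2]-Q[:2];near=(abs(d@X)<.04)&(abs(d@Y)<.025)
    m=near&((c["image"].max(-1)<110)|~np.isfinite(P[...,2])|(P[...,2]<.168))
    p=al[m];return rect(p),rel(rect(p)[0]),m.sum()
print("top",hole(P,c,"top"))
o=best(cr(0,-.06,.38),CY)
w=cr(0,-.105,.36)
for yy in(-.105,):
  move_ptp(cr(0,yy,.36),o);P,c=cloud("wrist");print("wrist",hole(P,c,"wrist"));cv2.imwrite("pics/w6.png",c["image"])
k=[.6859,.0591];o=best([*k,.36],-.813+np.pi/2);move_ptp([*k,.36],o);move_ptp([*k,.28],o)
P,c=cloud("wrist");cv2.imwrite("pics/w7.png",c["image"])
hsv=cv2.cvtColor(c["image"],cv2.COLOR_BGR2HSV);red=((hsv[...,0]<6)|(hsv[...,0]>174))&(hsv[...,1]>170)&(hsv[...,2]>60)
m=red&(abs(P[...,2]-.168)<.006)&(np.hypot(P[...,0]-k[0],P[...,1]-k[1])<.06);print("key",rect(P[m]),m.sum(),np.median(P[m][:,2]))
al=onplane(c,"wrist",red&(np.hypot(P[...,0]-k[0],P[...,1]-k[1])<.06)&(P[...,2]>.16),.168);print(rect(al))
E
```

```text
green (array([ 0.53341077, -0.18190259]), (0.4473273315429688, 0.2091080780029297), np.float64(-1.4655644291528578)) [   0.5 -109.8]
top ((array([ 0.53540833, -0.18283887]), (0.06710050201416015, 0.03214813613891602), np.float64(-0.12669243200946756)), array([   2.3, -111. ]), np.int64(118))
wrist ((array([ 0.53413147, -0.17667534]), (0.08013187408447266, 0.042015655517578125), np.float64(0.1847179018275753)), array([   1.7, -104.7]), np.int64(760))
key (array([0.68515057, 0.06124082]), (0.08339300537109375, 0.012931819915771484), np.float64(-0.807702403842971)) 939 0.16622681859220967
(array([0.68418054, 0.06220245]), (0.08316032409667969, 0.012773447990417481), np.float64(-0.8077733105069944))
```

View pics/w6.png

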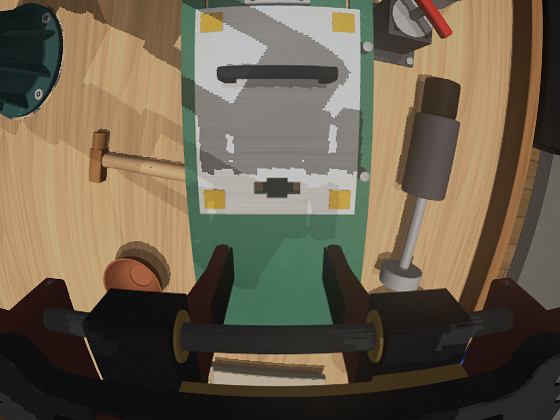

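View pics/w7.png

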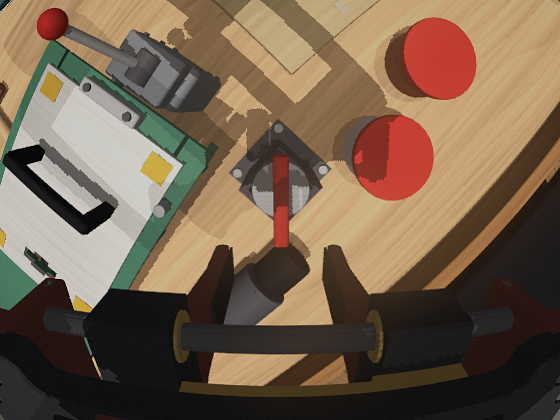

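Keyhole at (277,187) in the first wrist view; my shadow-prone mask was too broad. The key handle at (281,200) agrees with the estimate. Grasp the key, lift it, and look from over the keyhole.

```bash
python3 - <<'E'
from h import *
import pickle
k=[.6854,.0602];yaw=-.809
o=best([*k,.28],yaw+np.pi/2);move_gripper(.045)
move_ptp([*k,.24],o);print(servo_line([*k,.141],rate=.08,contact_N=12),current_position())
move_gripper(.0);print(current_finger_gap(),current_grip_force())
servo_line([*k,.34],rate=.15);print(current_finger_gap(),current_force())
o=best(cr(0,-.06,.36),CY+np.pi/2)
q=None
move_ptp(cr(0,-.05,.34),o);move_ptp(cr(0,-.105,.32),o)
print(current_joint_pos(),rel(current_position()),current_clock())
P,c=cloud("wrist");pickle.dump((P,c),open("w8.pkl","wb"));cv2.imwrite("pics/w8.png",c["image"])
E
```

```text
False [0.68589638 0.06020837 0.14169428]
0.013921712244882313 29.99923703726381
0.013754679137341514 [-0.46406028 -0.47377892 -3.3892394 ]
[-4.44779745e-01  2.31415680e-01  1.45391404e+00  3.27474535e-04
  1.45793277e+00 -2.11611505e+00] [   0.4 -105.4] 77.85
```

View pics/w8.png

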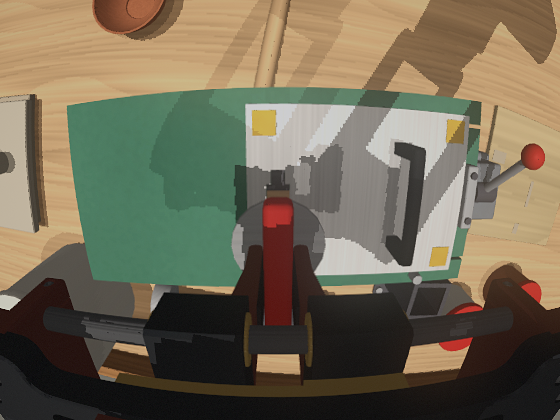

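The key is gripped, with its handle end at (278,200) and the slot end showing at (278,172). Both are in one view, so I can compare them.

```bash
python3 - <<'E'
from h import *
import pickle
P,c=pickle.load(open("w8.pkl","rb"))
K=c["intrinsics"];im=c["image"]
def ray(u,v,z):
    x=(u-K[0,2])/K[0,0];y=(v-K[1,2])/K[1,1];th=np.hypot(x,y);s=np.tan(th)/th
    r=np.array([x*s,y*s,1])@c["R"];o=-c["R"].T@c["t"];return o+r*(z-o[2])/r[2]
for v in range(160,206,3):print(v,im[v,264:294:2].max(-1).tolist(),np.round(P[v,278],3))
for (u,v) in[(270,170),(278,170),(286,170)]:print(rel(ray(u,v,.176)))
hsv=cv2.cvtColor(im,cv2.COLOR_BGR2HSV);red=((hsv[...,0]<6)|(hsv[...,0]>174))&(hsv[...,1]>150);red[:, :255]=0;red[:,300:]=0
p=P[red&(P[...,2]>.335)];print(len(p),rel(rect(p)[0]),rect(p),np.median(p[:,2]))
q=p[:,:2]-CO;print(q@X@np.zeros(len(p)) if 0 else np.percentile(q@X,[.5,99.5])*1e3,np.percentile(q@Y,[1,99])*1e3,rel(current_position()),current_position(),Ro.from_quat(current_orientation()).as_matrix().round(3).tolist())
for (a) in [(263,123),(455,131),(439,256)]:print("mark",rel(ray(*a,.176)))
E
```

```text
160 [191, 189, 188, 188, 186, 191, 190, 191, 189, 187, 188, 188, 188, 187, 191] [ 0.497 -0.18   0.175]
163 [190, 188, 188, 188, 185, 191, 190, 192, 188, 187, 188, 188, 190, 189, 190] [ 0.5   -0.18   0.174]
166 [190, 188, 187, 187, 184, 191, 190, 191, 188, 188, 190, 174, 103, 102, 101] [ 0.503 -0.18   0.174]
169 [193, 190, 189, 178, 165, 172, 169, 169, 168, 170, 172, 103, 104, 105, 106] [ 0.506 -0.179  0.172]
172 [103, 101, 99, 81, 61, 62, 63, 63, 64, 86, 71, 105, 103, 105, 106] [ 0.526 -0.177  0.082]
175 [104, 102, 102, 85, 60, 61, 61, 61, 61, 92, 57, 105, 104, 104, 104] [ 0.529 -0.177  0.083]
178 [102, 101, 102, 82, 56, 59, 58, 59, 58, 88, 58, 104, 103, 103, 104] [ 0.533 -0.176  0.083]
181 [103, 102, 102, 83, 57, 57, 57, 58, 56, 75, 63, 104, 103, 103, 105] [ 0.538 -0.176  0.08 ]
184 [102, 79, 70, 95, 53, 54, 56, 56, 56, 76, 62, 73, 72, 99, 105] [ 0.541 -0.175  0.08 ]
187 [185, 109, 56, 59, 60, 61, 53, 55, 55, 55, 56, 56, 55, 97, 103] [ 0.546 -0.175  0.076]
190 [100, 68, 73, 71, 73, 73, 74, 74, 74, 75, 74, 77, 74, 100, 104] [ 0.57  -0.172 -0.003]
193 [100, 76, 100, 99, 100, 100, 99, 
[... 163 characters left out ...]
7, 87, 87, 88, 89, 89, 87, 87, 87, 86, 87, 97] [ 0.491 -0.181  0.335]
202 [91, 92, 93, 91, 91, 92, 91, 91, 91, 91, 91, 91, 88, 85, 82] [ 0.49  -0.181  0.341]
205 [107, 120, 139, 138, 139, 137, 137, 133, 133, 131, 131, 131, 123, 106, 84] [ 0.491 -0.181  0.344]
[ -26.4 -112. ]
[ -26.4 -104.4]
[-26.4 -96.8]
3573 [  -9.7 -105.9] (array([ 0.52288837, -0.1790706 ]), (0.06624272918701171, 0.01545940399169922), np.float64(0.0994698823075435)) 0.34426616556227596
[-42.50683071  22.00988823] [-111.76908114  -98.42089248] [   0.5 -104.7] [ 0.53296493 -0.17680775  0.31949334] [[-0.995, -0.101, -0.001], [-0.101, 0.995, 0.001], [0.001, 0.001, -1.0]]
mark [ -71.  -118.2]
mark [-71.2  77.5]
mark [68.5 77.8]
```

```bash
python3 - <<'E'
from h import *
x,y=-.0002,-.1048
servo_line(cr(x,y,.245),rate=.1)
r=servo_line(cr(x,y,.200),rate=.025,contact_N=8)
print(r,rel(current_position()),current_position()[2],np.round(current_force(),1),np.round(current_torque(),2),current_finger_gap(),current_clock())
E
```

```text
True [  -0.2 -104.6] 0.20690639667864377 [0.8 0.3 3.8] [ 0.1  -0.07 -0.  ] 0.013541892111045898 80.1667
```

It dropped straight in: TCP z is 0.2069, the seated height. Now the quarter turn.

```bash
python3 - <<'E'
from h import *
q=np.array(current_joint_pos());p=current_position()
yt=Ro.from_quat(current_orientation()).as_matrix()[:2,1];yaw=np.arctan2(yt[1],yt[0])
tgt=None
for s in(-1,1):
    a=inverse_kinematics(list(p),down(yaw+s*np.pi/2))
    if a is not None and abs(a[5]-q[5])<1.8:tgt=(s,a);break
print(tgt)
s=tgt[0]
for f in(.25,.5,.75,1.0):
    servo_line(list(p),down(yaw+s*f*np.pi/2),rate=.05);print(np.round(current_force(),1),np.round(current_torque(),2),current_finger_gap())
yt=Ro.from_quat(current_orientation()).as_matrix()[:2,1];print(np.arctan2(yt[1],yt[0])-CY,current_position(),current_clock())
# pull check
print(servo_line([p[0],p[1],p[2]+.006],rate=.01,contact_N=8),current_position()[2],current_force())
servo_line(list(p),rate=.02)
E
```

```text
(-1, array([-4.43929721e-01,  3.17813015e-01,  1.61569601e+00, -4.44089210e-16,
        1.20808363e+00, -5.45702233e-01]))
[-0.3 -1.1  0.2] [ 0.08 -0.19 -0.02] 0.013877717555547439
[ 0.1  0.5 -1.4] [ 0.03 -0.15 -0.01] 0.013811204098538744
[-1.1  0.1 -1.8] [-0.03 -0.19 -0.05] 0.013983875394985253
[ 0.3  0.6 -1.3] [ 0.   -0.07 -0.  ] 0.013539463915848128
0.0037070193044179967 [ 0.53220748 -0.17683299  0.20691388] 82.3333
True 0.20919901860155285 [ 0.31501737  0.22104741 -2.42645242]
```

The key is locked: the pull check stopped after about 2 mm. Release, check the plate, and throw the clutch.

```bash
python3 - <<'E'
from h import *
move_gripper(.04);p=current_position();servo_line([p[0],p[1],.34],rate=.15);move_gripper(0)
o=best(cr(-.12,.14,.33),CY+np.pi/2)
move_ptp(cr(-.115,.14,.33),o)
P,c=cloud("top");cv2.imwrite("pics/t9.png",cv2.resize(c["image"][120:270,260:460],(800,600),interpolation=cv2.INTER_CUBIC))
ce,s,a=plate(P,c);print(rel(ce),s,a-CY)
servo_line(cr(-.115,.14,.222),rate=.15)
for t in np.linspace(-.6,.72,12):
    r=servo_line(cr(.1*np.sin(t)-.022,.14,.152+.1*np.cos(t)-.012),rate=.08,contact_N=10);f=current_force();print(round(t,2),r,rel(current_position()),np.round(f,1))
    if t>.4 and (r or np.linalg.norm(f[:2])>10):break
print(current_clock())
E
```

```text
[  0.4 -17.6] (0.2355131378173828, 0.17561221313476563) -0.0023766314653707044
-0.6 False [-78.3 140.1] [ 0.2  0.6 -0.8]
-0.48 False [-67.7 140. ] [-0.3 -0.  -0. ]
-0.36 False [-56.7 140. ] [0.9 0.1 0.6]
-0.24 False [-45.3 140. ] [-0.1 -0.5 -0.3]
-0.12 False [-33.5 139.9] [-0.7  0.2 -0.6]
-0.0 False [-21.3 140. ] [-0.4  0.2 -0.2]
0.12 False [ -9.4 140. ] [-0.6 -0.7  0.7]
0.24 False [  2.3 140. ] [ 0.3  0.9 -0.7]
0.36 False [ 13.7 140. ] [-0.2  0.7  0.4]
0.48 False [ 24.5 140. ] [ 0.2  0.9 -0.9]
0.6 True [ 31.4 140.1] [-0.7 -0.8  0. ]
90.925
```

View pics/t9.png

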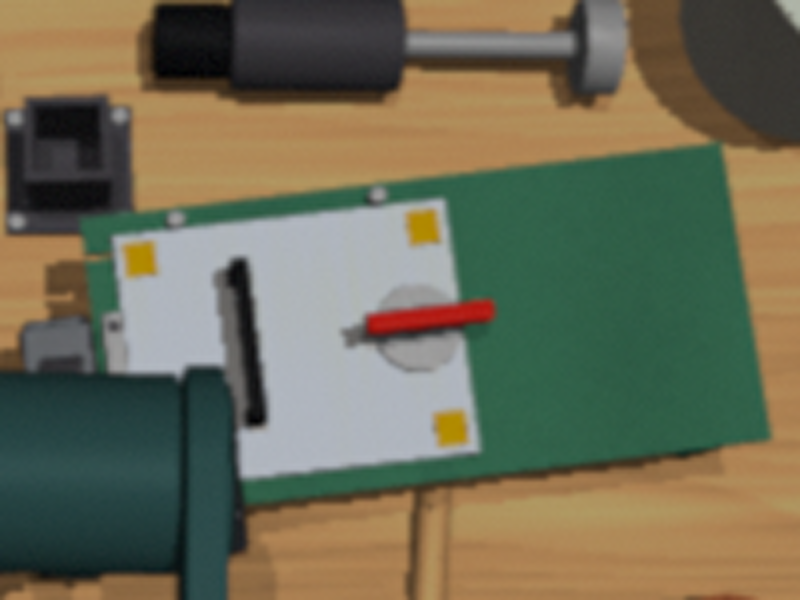

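The plate is still home and the key is turned across the slot. I'll push the lever once more against its stop, retreat and check.

```bash
python3 - <<'E'
from h import *
p=current_position();x,y=rel(p)/1e3
r=servo_line(cr(x+.012,.14,p[2]),rate=.03,contact_N=12);print(r,rel(current_position()),np.round(current_force(),1))
x,y=rel(current_position())/1e3;servo_line(cr(x-.03,.14,p[2]),rate=.1);servo_line(cr(x-.03,.14,.38),rate=.2)
move_ptp([.45,.30,.38],best([.45,.3,.38],CY))
P,c=cloud("top");cv2.imwrite("pics/t10.png",cv2.resize(c["image"][80:300,120:480],(720,440)))
ce,s,a=plate(P,c);print(rel(ce),s,a-CY)
hsv=cv2.cvtColor(c["image"],cv2.COLOR_BGR2HSV);red=((hsv[...,0]<6)|(hsv[...,0]>174))&(hsv[...,1]>150)
d=P[...,:2]-np.array(cr(0,.14,0)[:2]);m=red&(abs(d@Y)<.03)&(abs(d@X)<.09)&(P[...,2]>.19);b=np.nanmean(P[m],0);print("ball",b,rel(b))
m=red&(np.hypot(*np.moveaxis(P[...,:2]-np.array(cr(0,-.105,0)[:2]),-1,0))<.06)&(P[...,2]>.2);print("key",rect(P[m]),rel(rect(P[m])[0]),rect(P[m])[2]-CY,np.median(P[m][:,2]),current_clock())
E
```

```text
True [ 31.2 140.1] [-1.6 -1.   3. ]
[  0.6 -17.2] (0.23926191711425782, 0.1769409942626953) -0.0001313786069735423
ball [0.56139931 0.071029   0.24378743] [ 54. 139.]
key (array([ 0.53096851, -0.17653409]), (0.08212183380126953, 0.013219292640686036), np.float64(-1.4341102662816088)) [  -1.4 -104.2] -1.5359102662816086 0.23339469076888178 93.65
```

View pics/t10.png

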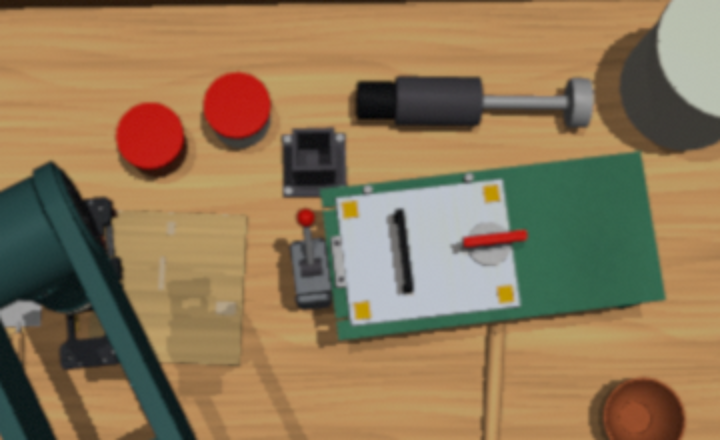

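Ball measures +54 mm against an expected +56.5. There's plenty of time, so I'll make one firm slow push to be sure it is on the stop.

```bash
python3 - <<'E'
from h import *
o=best(cr(0,.14,.38),CY+np.pi/2);move_ptp(cr(0,.14,.38),o);servo_line(cr(0,.14,.221),rate=.15)
servo_line(cr(.028,.14,.221),rate=.05)
for x in np.arange(.030,.046,.0015):
    servo_line(cr(x,.14,.221),rate=.01);f=current_force();print(round(x*1e3,1),rel(current_position()),np.round(f,1))
    if np.hypot(*f[:2])>14:break
servo_line(cr(0,.14,.221),rate=.1);servo_line(cr(0,.14,.38),rate=.2)
move_ptp([.45,.30,.38],best([.45,.3,.38],CY))
P,c=cloud("top")
hsv=cv2.cvtColor(c["image"],cv2.COLOR_BGR2HSV);red=((hsv[...,0]<6)|(hsv[...,0]>174))&(hsv[...,1]>150)
d=P[...,:2]-np.array(cr(0,.14,0)[:2]);m=red&(abs(d@Y)<.03)&(abs(d@X)<.09)&(P[...,2]>.19);b=np.nanmean(P[m],0);print("ball",rel(b),current_clock())
E
```

```text
30.0 [ 29.9 140. ] [-0.1  0.4  0.1]
31.5 [ 30.9 140. ] [-2.3 -0.5  1.3]
33.0 [ 31.3 140.1] [-5.8 -1.   2. ]
34.5 [ 31.5 140.1] [-9.2 -0.8  4.4]
36.0 [ 31.6 140.1] [-12.2  -1.9   8.4]
37.5 [ 31.8 140.1] [-15.4  -2.5  10.8]
ball [ 54. 139.] 101.0
```

The lever is on a hard stop: the force climbs while the ball doesn't move. Handing in.

```bash
python3 -c "
from bench import *
print(close_job())"
```

```text
the job is handed in; nothing more can be done
None
```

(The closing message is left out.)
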